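# Sort the look-alike chocolate tins by heft

## Robot

A 6-joint arm with a two-finger parallel gripper is mounted at the origin on the work surface. World frame = base frame: x ahead of the robot, y to its left, z up, the work surface at z = 0. Lengths are in m, angles in degrees, forces in N, time in s.
With the tool pointing down it reaches from about 0.25 to 0.8 m from the base axis. Payload 8.5 kg.
Tool frame: the origin (TCP) lies midway between the tips of the shut fingers; the grasp point (between the pads) lies 19 mm behind it (bot.pinch_z is the distance from the TCP to the grasp point, in m); z points along the fingers, y is the line along which they close (so a half turn about z gives the same grasp; the last joint's range is limited). The gripper opens to 85 mm and grips with 20 to 120 N. Pads are 22 mm wide; open, the fingers measure 114 mm over their backs; the gripper's body (76 mm by 85 mm) begins 54 mm behind the grasp point. The pads swing forward as they close: fully open they stand 13 mm farther back than shut.
Start: joints at [75.63, 13.648, -0.773, 75.585, 0, 90], TCP at [0.13, 0.509, 0.231] pointing down, gripper open.
Joint ranges: [-152.45, 152.45], [-59.26, 108.67], [-65.41, 83.53], [-104.44, 129.93], [-82.83, 76.93], [-180, 180]. Speed limits (degrees/s): [127.2, 127.2, 159.86, 180, 180, 180].

## Interface

Orientations are given as [roll, pitch, yaw] about the fixed x, y, z axes, in that order (R = Rz(yaw) Ry(pitch) Rx(roll)).
In Python, from bench import bot, imaging, sensors gives the robot as it stands (bot), with the cameras (imaging) and the readings (sensors).
- The arm moves only by the shell command python3 steer.py FILE [OPENING] [FORCE], which reads ROWS from the file FILE. ROWS is a JSON list of rows, 1 to 10 of them, each written [[dx, dy, dz], [rx, ry, rz]]: dx, dy, dz in shares of the most that a row can go, 1 being 62.5 mm, then a rotation vector rx, ry, rz in shares of 60 degrees (1.0 is 60 degrees); each row shifts and turns the commanded pose from where the row before left it, along the tool's axes as they then stand; what a row does not reach is not made up. A row lasts 1/8 s, in which the tool goes at most 0.0625 m and 10.7 degrees, less where a joint would pass 70% of its speed; a pose out of reach is approached as far as the arm can. OPENING is the opening from 0.0 (shut) to 1.0 (fully open), set as the command begins (- or left out keeps the last). The fingers move at their own pace and stop on an object; FORCE is the grip in N (left out, the last holds). Time passes only in rows, so rows that do not move let the fingers close. It prints the time, the measured TCP pose, the force, the opening and the grip force at its end. Shift and turn numbers lie between -1 and 1, and a call with a number outside is refused. Input that does not fit is refused with a message, and nothing moves.
- sensors.observe(): the state, without advancing time (a new reading comes with each control period).
- imaging.grab_frame(name): name is "side" or "top" or "wrist"; returns the picture (480x640x3 uint8, blue, green, red); there is no depth.
- imaging.camera_info(name): a dict with "fx", "fy", "cx", "cy" (pixels), "cam_to_world" (4x4, takes a point from camera to world coordinates). Camera axes: x right, y up, looking along -z (the intrinsics and any distortion apply to the point x, -y, -z); pixel columns grow to the right and rows downward; lengths in m; the calibration is good to about 2 mm. The wrist camera is an equidistant fisheye: a pixel r from the principal point sees the ray r / f radians off the axis. A picture is of the moment at which its call begins: read the wrist's pose just before it. camera_info takes no time and is no camera call; for the wrist camera it gives the pose at the moment of the call.
- bot.job_done(): hands the job in; it is judged then, once.
The state is a dict: "clock": time; "joints": joint angles; "dq": joint speeds; "joint_efforts": joint torques, N m; "tcp_pos": TCP position; "orientation": TCP orientation; "force": force on the tool from outside, world axes, zero at the start; "moment": the same for the moment, N m; "grip_width": opening from 0.0 (shut) to 1.0 (fully open); "gripper_force": force on a finger pad.
Only numpy, scipy, OpenCV 4.12 (cv2) and the standard library are available. Lean on these libraries where they do the work, as an engineer would, in place of code of your own. Each camera call takes 0.05 s, during which the arm holds its last target. There are 200 camera calls.

## Task

The three tins of chocolates under the riser shelf look alike, but one is empty, one is part used and one is full: tell them apart by their weight in the hand. Stand the empty one in the free half of the housekeeping basket to be refilled and the part-used one on the free half of the tea tray beside the mug, and have the full one standing in its own place under the shelf. Keep the tins upright, set them down without dropping them, and leave the mug, the book and the phone as they are.

Things in the scene. Friction and masses are not known exactly. Their poses are not given: they have to be found in the camera images.
- riser: open riser shelf, fixed: walnut board 165 x 460 x 18 mm, its underside 215 mm up, on dark steel end legs (20 x 6 mm bars) 430 mm apart; books, clock and glass on top. Origin: on the work surface at the middle of the row of tins; x points in under the shelf, y along it. Board from x = -2 to +163 mm: it overhangs the tins
- riser_edge (a point): middle of the board's front lower edge, 215 mm up; axes as the riser's. A gripper pointing straight down at a tin hits the board; leaning 30 to 40 degrees from vertical (fingers pointing down and in along riser x, closing along riser y) it clears it, and a tin can be lifted 20 mm there
- tin_a: closed tin, one of three alike: metal, red band, flush wooden lid, 62 mm across, 108 mm tall, upright. Origin: centre of its underside, z up (yaw is meaningless). Which tin is empty (0.16 kg in all), part used (0.285 to 0.315 kg) or full (0.475 to 0.525 kg) changes every time, does not go by name and cannot be seen: lift to feel it
- tin_b: closed tin, one of three alike: metal, red band, flush wooden lid, 62 mm across, 108 mm tall, upright. Origin: centre of its underside, z up (yaw is meaningless). The tins stand on the work surface in a row along riser y, 108 mm between centres. Grip by the sides, 85 mm above the foot, with about 40 N
- tin_c: closed tin, one of three alike: metal, red band, flush wooden lid, 62 mm across, 108 mm tall, upright. Origin: centre of its underside, z up (yaw is meaningless). What is in the tins is loose by 1 or 2 mm; the lids stay on
- tea_tray: black tea tray, fixed, 170 (x) x 230 (y) mm, floor 8 mm above the work surface, rim 20 mm high and 6 mm thick. Origin: centre of its underside. The mug stands on its -y half, the +y half is free. Tray and basket stand to the right of the tins, either one the nearer
- tray_spot (a point): on the tray's floor, the middle of its free half: where the part-used tin goes; axes as the tray's
- basket: grey plastic housekeeping basket, fixed, 170 (x) x 230 (y) mm, walls 45 mm high and 5 mm thick, floor 5 mm above the work surface, a 5 mm divider across its middle (y = 0); cartons up to 41 mm high fill its -y half, the +y half is free. Origin: centre of its underside
- basket_spot (a point): on the basket's floor, the middle of its free half, 160 x 107 mm inside: where the empty tin goes; axes as the basket's
- mug: loose white mug, 78 mm across, 95 mm tall, standing on the tea tray, about 115 mm from tray_spot, handle turned away from it; origin: centre of its underside
- book: loose paperback lying on the work surface, 185 x 125 x 24 mm, origin: centre of its underside
- phone: black phone lying on the book, 145 x 70 x 9 mm, origin: centre of its underside

How it is judged (in metres and radians):
At the end, for the whole second after the job is handed in: Empty tin on the floor of the basket's free half, part-used tin on the tray's free half (each within 60 mm in x and 40 mm in y of basket_spot / tray_spot, told by its weight there: under 2.2 N, 2.2 to 3.9 N), full tin within 30 mm of its start; all upright within 7 degrees, at rest (((z of tin_a in the frame of basket_spot below 0.006 m and x of tin_a in the frame of basket_spot between -0.06 and 0.06 m and y of tin_a in the frame of basket_spot between -0.04 and 0.04 m and contact force between tin_a and basket between 0.8 and 2.2 N) or (z of tin_b in the frame of basket_spot below 0.006 m and x of tin_b in the frame of basket_spot between -0.06 and 0.06 m and y of tin_b in the frame of basket_spot between -0.04 and 0.04 m and contact force between tin_b and basket between 0.8 and 2.2 N) or (z of tin_c in the frame of basket_spot below 0.006 m and x of tin_c in the frame of basket_spot between -0.06 and 0.06 m and y of tin_c in the frame of basket_spot between -0.04 and 0.04 m and contact force between tin_c and basket between 0.8 and 2.2 N)) and ((z of tin_a in the frame of tray_spot below 0.006 m and x of tin_a in the frame of tray_spot between -0.06 and 0.06 m and y of tin_a in the frame of tray_spot between -0.04 and 0.04 m and contact force between tin_a and tea_tray between 2.2 and 3.9 N) or (z of tin_b in the frame of tray_spot below 0.006 m and x of tin_b in the frame of tray_spot between -0.06 and 0.06 m and y of tin_b in the frame of tray_spot between -0.04 and 0.04 m and contact force between tin_b and tea_tray between 2.2 and 3.9 N) or (z of tin_c in the frame of tray_spot below 0.006 m and x of tin_c in the frame of tray_spot between -0.06 and 0.06 m and y of tin_c in the frame of tray_spot between -0.04 and 0.04 m and contact force between tin_c and tea_tray between 2.2 and 3.9 N)) and distance of any of tin_a, tin_b, tin_c from where it was at the start of the episode below 0.03 m and angle between each of tin_a, tin_b, tin_c's own z axis and vertical below 0.12 rad and linear speed of each of tin_a, tin_b, tin_c below 0.02 m/s); the robot touches nothing.
It fails at once if a tin is tipped more than 35 degrees (angle between any of tin_a, tin_b, tin_c's own z axis and vertical above 0.6 rad).
It fails at once if a tin is dropped or knocked flying (faster than 0.6 m/s out of the grip) ((linear speed of tin_a above 0.6 m/s and contact force between tin_a and the fingers below 0.1 N) or (linear speed of tin_b above 0.6 m/s and contact force between tin_b and the fingers below 0.1 N) or (linear speed of tin_c above 0.6 m/s and contact force between tin_c and the fingers below 0.1 N)).
It fails at once if the mug, the book or the phone is shifted by more than 30 mm (distance of any of mug, book, phone from where it was at the start of the episode above 0.03 m).
It fails at once if the mug is tipped more than 25 degrees (angle between mug's own z axis and vertical above 0.44 rad).
It also fails if it takes over 67 s, if anything falls off the work surface, if the arm or the gripper's body presses on something with over 40 N, if the wrist force passes 120 N, or if a joint passes its speed limit or range.

## Working session

There is one attempt and no reset: what is moved stays moved. The work goes in short steps, Python scripts to look and compute and a shell command to move; the robot and the scene stay as the last step left them, time stands still between calls to the robot, and variables do not carry over. Pictures are saved under pics/ and viewed, at most 10 in all, crops included, and the job is handed in when it is done.

```bash
ls; mkdir -p pics; python3 - <<'E'
from bench import bot, imaging, sensors
import cv2
for n in("side","top"):
    i=imaging.camera_info(n);print({k:(v if k!='cam_to_world' else [[round(float(x),4) for x in r] for r in v]) for k,v in i.items()})
    cv2.imwrite(f"pics/{n}0.png",imaging.grab_frame(n))
s=sensors.observe();print(s)
E
```

```text
bench.py
pics
steer.py
{'fx': 526.1447291713124, 'fy': 526.1447291713124, 'cx': 321.43305648821666, 'cy': 239.17817087567994, 'cam_to_world': [[0.9945, 0.085, -0.061, 0.4692], [-0.1036, 0.7204, -0.6858, -0.745], [-0.0143, 0.6883, 0.7253, 0.8185], [0.0, 0.0, 0.0, 1.0]]}
{'fx': 532.8845035750946, 'fy': 532.8845035750946, 'cx': 319.98747643311, 'cy': 245.93308724874643, 'cam_to_world': [[-0.0064, 0.9806, -0.1959, 0.3093], [-0.9999, -0.0047, 0.0092, -0.0762], [0.0081, 0.196, 0.9806, 1.1187], [0.0, 0.0, 0.0, 1.0]]}
{'clock': 0.1, 'joints': array([ 7.56323049e+01,  1.36772759e+01, -8.11453099e-01,  7.55859671e+01,
       -7.78127902e-04,  9.00007416e+01]), 'dq': array([-0.02131844, -0.09794817,  0.05997505, -0.10169638, -0.00331194,
        0.04395478]), 'joint_efforts': array([-1.32233134e-03, -5.39722037e+01,  3.47000563e+01,  1.33986346e-02,
       -7.49526316e-05,  3.99465335e-06]), 'tcp_pos': array([0.13018489, 0.50820932, 0.23074864]), 'orientation': array([-1.79925304e+02,  7.79094071e-04,  1.65631564e+02]), 'force': array([-0.06075763,  0.22189612, -0.57627463]), 'moment': array([-0.0417892 ,  0.04822738,  0.0274603 ]), 'gripper_force': 0.0, 'grip_width': 0.9975354217041171}
```

View pics/side0.png

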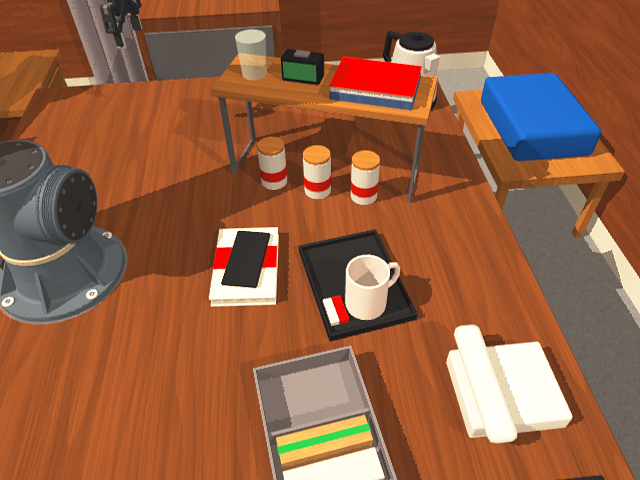

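View pics/top0.png

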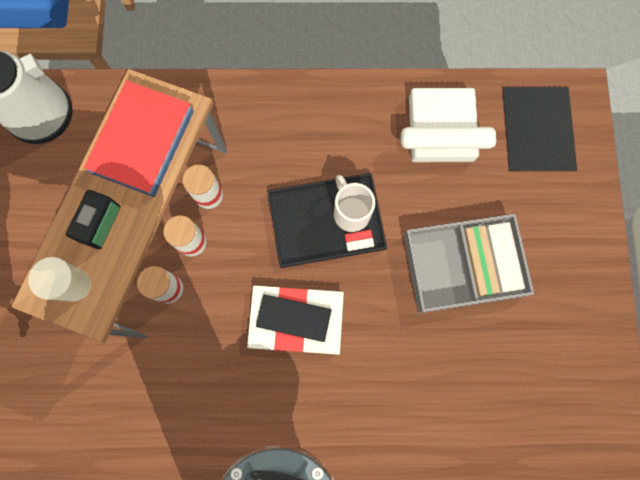

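Side view: tin lids at about (272,147), (317,155) and (365,160). Tray to the right of the tins, basket further out. Top view: lids at about (202,180), (183,233) and (158,283). I'll enlarge crops for exact pixels.

```bash
python3 - <<'E'
import cv2,numpy as np
s=cv2.imread("pics/side0.png");t=cv2.imread("pics/top0.png")
a=cv2.resize(s[130:210,245:395],None,fx=4,fy=4,interpolation=cv2.INTER_CUBIC)
b=cv2.resize(t[155:310,130:230],None,fx=1.8,fy=1.8)
c=np.zeros((600,800,3),np.uint8);c[:320,:600]=a;
b=cv2.resize(t[160:310,130:230],None,fx=1.8,fy=1.8,interpolation=cv2.INTER_CUBIC);c[325:325+b.shape[0],:b.shape[1]]=b
cv2.imwrite("pics/c1.png",c)
cv2.imwrite("pics/c2.png",cv2.resize(t[165:315,262:538],None,fx=2.8,fy=2.8,interpolation=cv2.INTER_CUBIC))
E
```

```text
(no output)
```

View pics/c1.png

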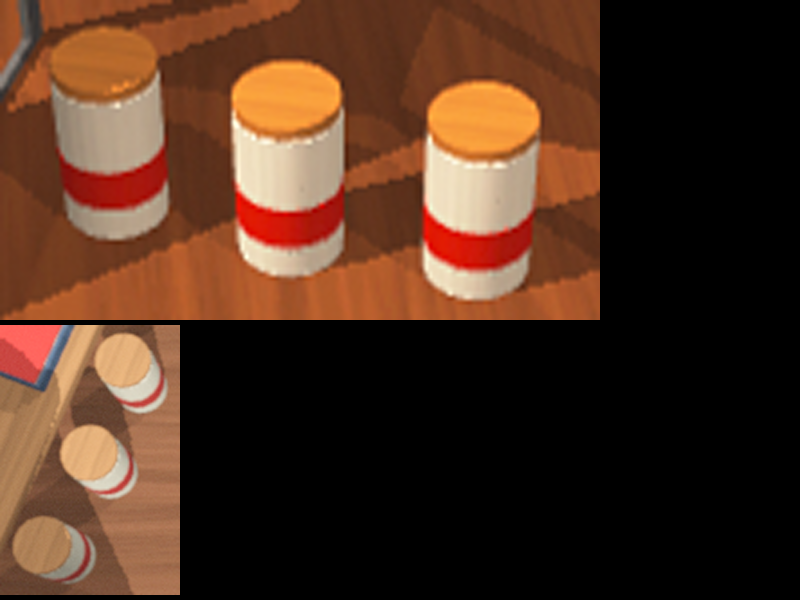

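View pics/c2.png

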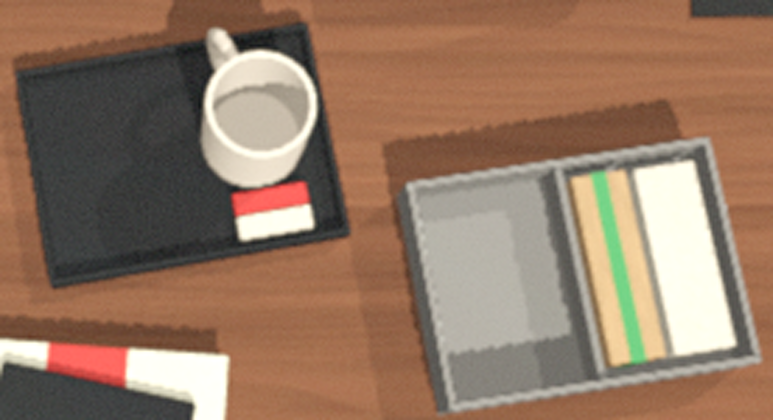

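Crops: side lids at (271.3,146), (316.8,154.5), (366,160). Top lids at (153.3,282.2), (180,231.7), (198.9,180). Tray rim corners in the top view are (268.4,190.7), (370.9,173.9), (385.9,248.2), (280.6,266.8). Basket rim corners are (406.6,231.8), (515.2,215), (532.7,292.5), (419.9,311.8).

```bash
cat >h.py <<'E'
import numpy as np
from bench import bot, imaging, sensors
from scipy.spatial.transform import Rotation as R
def pix(n,u,v,z):
    i=imaging.camera_info(n);T=np.array(i['cam_to_world'])
    d=T[:3,:3]@np.array([(u-i['cx'])/i['fx'],-(v-i['cy'])/i['fy'],-1]);o=T[:3,3]
    return o+d*(z-o[2])/d[2]
E
python3 - <<'E'
from h import *
np.set_printoptions(precision=4,suppress=True)
S=[pix('side',*p,.108) for p in[(271.3,146),(316.8,154.5),(366,160)]]
T=[pix('top',*p,.108) for p in[(153.3,282.2),(180,231.7),(198.9,180)]]
print(np.array(S),np.array(T))
for L in(S,T):print([np.linalg.norm(L[i+1]-L[i]) for i in(0,1)])
for nm,z,c in[('tray',.02,[(268.4,190.7),(370.9,173.9),(385.9,248.2),(280.6,266.8)]),('basket',.045,[(406.6,231.8),(515.2,215),(532.7,292.5),(419.9,311.8)])]:
    q=np.array([pix('top',*p,z) for p in c]);m=q.mean(0)
    print(nm,m,[np.linalg.norm(q[i]-q[i-1]) for i in range(4)])
    y=(q[0]+q[3]-q[1]-q[2]);y/=np.linalg.norm(y)   # +y free half
    print('y axis',y,np.degrees(np.arctan2(y[1],y[0])),'spot',m+y*.0575)
print('mug',pix('top',355.6,201.4,.095))
for p in[(252,286),(344,290),(341,355),(248,348)]:print('book',pix('top',*p,.024))
for p in[(130,72),(213,97),(103,341),(16,308)]:print('board',pix('top',*p,.233))
E
```

```text
[[0.4471 0.2266 0.108 ]
 [0.5454 0.1832 0.108 ]
 [0.6495 0.1509 0.108 ]] [[0.4424 0.232  0.108 ]
 [0.5408 0.1858 0.108 ]
 [0.6455 0.1531 0.108 ]]
[np.float64(0.10745842884221932), np.float64(0.10893586661795282)]
[np.float64(0.10868689525417924), np.float64(0.10973449569271329)]
tray [ 0.5864 -0.1009  0.02  ] [np.float64(0.16761311912921628), np.float64(0.22410795978448408), np.float64(0.16615250556094868), np.float64(0.22431747172765756)]
y axis [-0.1682  0.9858  0.    ] 99.68302635332905 spot [ 0.5768 -0.0442  0.02  ]
basket [ 0.4885 -0.3905  0.045 ] [np.float64(0.1660715252159261), np.float64(0.23079915814237742), np.float64(0.1637099270196771), np.float64(0.2336136985878102)]
y axis [-0.156   0.9878  0.    ] 98.9752826044141 spot [ 0.4796 -0.3337  0.045 ]
mug [ 0.6041 -0.1574  0.095 ]
book [0.4445 0.0542 0.024 ]
book [ 0.4352 -0.1354  0.024 ]
book [ 0.304  -0.1274  0.024 ]
book [0.319 0.06  0.024]
board [0.8086 0.2569 0.233 ]
board [0.7594 0.1055 0.233 ]
board [0.3299 0.2705 0.233 ]
board [0.3844 0.4174 0.233 ]
```

```bash
cat >>h.py <<'E'
def rot(yaw,lean=35):   # tool z leans toward azimuth yaw; tool y at azimuth yaw-90
    a,l=np.radians([yaw,lean]);z=np.array([np.sin(l)*np.cos(a),np.sin(l)*np.sin(a),-np.cos(l)])
    y=np.array([np.sin(a),-np.cos(a),0]);return np.c_[np.cross(y,z),y,z]
def cur():
    s=sensors.observe();return s['tcp_pos'],R.from_euler('xyz',s['orientation'],degrees=True).as_matrix()
def tr(p,Rm,t,lab=''):
    d=Rm.T@(np.array(t)-p);print(lab,'trans',d.round(4),'n>=',np.ceil(np.linalg.norm(d)/.06))
def rt(Ra,Rb,lab=''):
    v=np.degrees(R.from_matrix(Ra.T@Rb).as_rotvec());print(lab,'rot',v.round(2),'n>=',np.ceil(np.linalg.norm(v)/10.5))
TIN=np.array([[.445,.229],[.543,.1845],[.6475,.152]]);YAW=69.2
def grasp(xy,yaw,foot=0.,back=0.,lean=35):
    z=rot(yaw,lean)[:,2];return np.array([*xy,foot+.085])+z*(.025-back)
E
python3 - <<'E'
from h import *
p,Rm=cur();w=np.array([.22,.2,.30]);tr(p,Rm,w,'1');Rg=rot(YAW);rt(Rm,Rg,'2');tr(w,Rg,grasp(TIN[0],YAW,back=.12),'3')
E
```

```text
1 trans [-0.1635 -0.2764 -0.0689] n>= 6.0
2 rot [-29.41  26.3   93.09] n>= 10.0
3 trans [-0.0357  0.2     0.1425] n>= 5.0
```

The manual's scale: shifts go in shares of 62.5 mm and turns go in shares of 60 degrees. Converting my numbers, -0.046 m is -0.736, -0.027 m is -0.432.

```bash
echo '[[[-0.432,-0.736,-0.184],[0,0,0]],[[-0.432,-0.736,-0.184],[0,0,0]],[[-0.432,-0.736,-0.184],[0,0,0]],[[-0.432,-0.736,-0.184],[0,0,0]],[[-0.432,-0.736,-0.184],[0,0,0]],[[-0.432,-0.736,-0.184],[0,0,0]]]' > m.json && python3 steer.py m.json 1.0 40
echo '[[[0,0,0],[-0.049,0.0438,0.1552]],[[0,0,0],[-0.049,0.0438,0.1552]],[[0,0,0],[-0.049,0.0438,0.1552]],[[0,0,0],[-0.049,0.0438,0.1552]],[[0,0,0],[-0.049,0.0438,0.1552]],[[0,0,0],[-0.049,0.0438,0.1552]],[[0,0,0],[-0.049,0.0438,0.1552]],[[0,0,0],[-0.049,0.0438,0.1552]],[[0,0,0],[-0.049,0.0438,0.1552]],[[0,0,0],[-0.049,0.0438,0.1552]]]' > m.json && python3 steer.py m.json
python3 - <<'E'
from h import *
p,Rm=cur();Rg=rot(YAW);rt(Rm,Rg);tr(p,Rm,grasp(TIN[0],YAW,back=.12));print(sensors.observe()['joints'].round(1))
E
```

```text
clock: 0.85
tcp_pos: [0.2186, 0.1993, 0.3005]
orientation: [-180.0, 0.0, 165.7]
force: [1.7, 0.4, -0.3]
grip_width: 0.999
gripper_force: 0.0
clock: 2.1
tcp_pos: [0.2186, 0.2007, 0.3]
orientation: [-179.8, -35.1, 68.8]
force: [-0.4, -0.1, -0.0]
grip_width: 1.0
gripper_force: 0.0
 rot [ 0.06 -0.13 -0.37] n>= 1.0
 trans [-0.0348  0.2017  0.1425] n>= 5.0
[ 13.  -30.2 -35.2  63.6  28.5 129.7]
```

Scaled: 0.0403 m is 0.6448, 0.0285 m is 0.456.

```bash
echo '[[[-0.112,0.6448,0.456],[0,0,0]],[[-0.112,0.6448,0.456],[0,0,0]],[[-0.112,0.6448,0.456],[0,0,0]],[[-0.112,0.6448,0.456],[0,0,0]],[[-0.112,0.6448,0.456],[0,0,0]],[[0,0,0],[0,0,0]]]' > m.json && python3 steer.py m.json
python3 - <<'E'
from h import *
import cv2
cv2.imwrite('pics/w1.png',imaging.grab_frame('wrist'))
p,Rm=cur();tr(p,Rm,grasp(TIN[0],YAW))
E
```

```text
clock: 2.85
tcp_pos: [0.4269, 0.1787, 0.1608]
orientation: [-179.7, -34.9, 69.0]
force: [-0.7, -0.2, -0.1]
grip_width: 1.003
gripper_force: 0.0
 trans [-0.      0.0007  0.1187] n>= 2.0
```

View pics/w1.png

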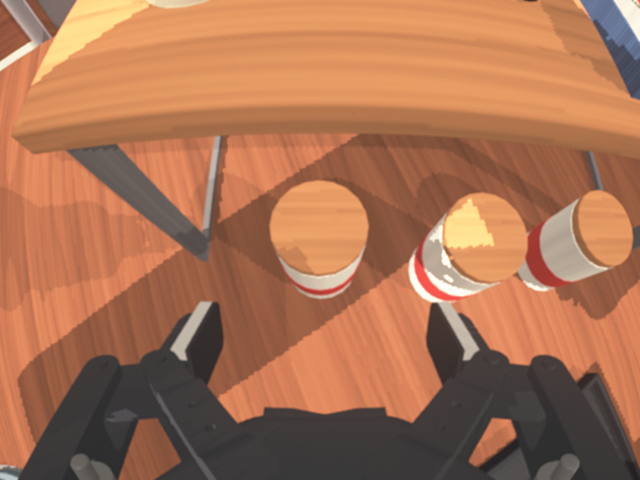

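The wrist view shows tin 1's lid at (320,228), midway between the pads at about 215 and 432. The neighbouring tin and the board are clear, so I'll go in.

Scaled: 0.03 m is 0.48, 0.0287 m is 0.4592.

```bash
echo '[[[0,0,0.48],[0,0,0]],[[0,0,0.48],[0,0,0]],[[0,0,0.48],[0,0,0]],[[0,0,0.4592],[0,0,0]],[[0,0,0],[0,0,0]],[[0,0,0],[0,0,0]]]' > m.json && python3 steer.py m.json
python3 -c "
from h import *
print(sensors.observe()['force'],sensors.observe()['moment'])"
echo '[[[0,0,0],[0,0,0]],[[0,0,0],[0,0,0]],[[0,0,0],[0,0,0]],[[0,0,0],[0,0,0]],[[0,0,0],[0,0,0]],[[0,0,0],[0,0,0]]]' > m.json && python3 steer.py m.json 0.5 40
echo '[[[0,0,-0.16],[0,0,0]],[[0,0,-0.16],[0,0,0]],[[0,0,0],[0,0,0]],[[0,0,0],[0,0,0]],[[0,0,0],[0,0,0]],[[0,0,0],[0,0,0]],[[0,0,0],[0,0,0]]]' > m.json && python3 steer.py m.json
python3 -c "
from h import *
print(sensors.observe()['force'],sensors.observe()['moment'])"
```

```text
clock: 3.65
tcp_pos: [0.4498, 0.2429, 0.0674]
orientation: [180.0, -35.1, 69.2]
force: [-0.2, 1.0, 0.1]
grip_width: 1.002
gripper_force: 0.0
[-0.20882196  0.99627777  0.14034997] [-0.41930445  0.16815589 -0.0013981 ]
clock: 4.4
tcp_pos: [0.4503, 0.2432, 0.0679]
orientation: [180.0, -35.2, 69.2]
force: [-4.6, -0.4, 10.2]
grip_width: 0.725
gripper_force: 41.4
clock: 5.28
tcp_pos: [0.446, 0.2322, 0.0825]
orientation: [-180.0, -35.1, 69.2]
force: [-0.1, 0.7, -2.2]
grip_width: 0.729
gripper_force: 44.5
[-0.07748638  0.71283262 -2.19287167] [-0.83065053  0.3240279   0.00194613]
```

```bash
cat >w.py <<'E'
from h import *
import sys
F=[];M=[]
for i in range(int(sys.argv[1])):
    imaging.grab_frame('wrist');s=sensors.observe();F.append(s['force']);M.append(s['moment'])
F=np.array(F);M=np.array(M);print('fz',F[:,2].round(2));print('mean',F.mean(0).round(3),F.std(0).round(2),'M',M.mean(0).round(3),M.std(0).round(3))
E
python3 w.py 16
```

```text
fz [-3.23 -2.53 -3.71 -3.08 -3.04 -1.52 -3.19 -3.12 -2.55 -3.28 -2.1  -2.8
 -1.83 -4.26 -2.05 -2.7 ]
mean [ 0.192  0.04  -2.812] [0.5  0.56 0.69] M [-0.793  0.31  -0.005] [0.021 0.027 0.03 ]
```

Averaged weight is about 2.8 N, so tin 1 is the part-used one and goes to the tray.

Scaled: -0.035 m is -0.56, -0.03 m is -0.48.

```bash
echo '[[[0,0,-0.32],[0,0,0]],[[0,0,-0.56],[0,0,0]],[[0,0,-0.56],[0,0,0]],[[0,0,-0.48],[0,0,0]],[[0,0,-0.32],[0,0,0]]]' > m.json && python3 steer.py m.json
python3 - <<'E'
from h import *
p,Rm=cur();Rb=rot(35);rt(Rm,Rb)
t=grasp((.5768,-.0442),35,foot=.0034+.008+.09);tr(p,Rb,t);tr(t,Rb,t-[0,0,.09],'down')
E
```

```text
clock: 6.7
tcp_pos: [0.4177, 0.1563, 0.1986]
orientation: [179.9, -35.1, 69.2]
force: [0.9, 0.8, -2.7]
grip_width: 0.727
gripper_force: 45.3
 rot [-19.56  -0.11  28.01] n>= 4.0
 trans [0.0055 0.2556 0.0438] n>= 5.0
down trans [-0.0516  0.      0.0737] n>= 2.0
```

Scaled: 5.6 degrees / 60 = 0.0933.

```bash
echo '[[[0,0,0],[-0.0653,0,0.0933]],[[0,0,0],[-0.0653,0,0.0933]],[[0,0,0],[-0.0653,0,0.0933]],[[0,0,0],[-0.0653,0,0.0933]],[[0,0,0],[-0.0653,0,0.0933]]]' > m.json && python3 steer.py m.json
echo '[[[0,0.32,0.064],[0,0,0]],[[0.016,0.56,0.096],[0,0,0]],[[0.016,0.72,0.128],[0,0,0]],[[0.016,0.72,0.128],[0,0,0]],[[0.016,0.72,0.128],[0,0,0]],[[0.016,0.56,0.096],[0,0,0]],[[0,0.32,0.064],[0,0,0]],[[0,0.16,0],[0,0,0]],[[0,0,0],[0,0,0]],[[0,0,0],[0,0,0]]]' > m.json && python3 steer.py m.json
python3 - <<'E'
from h import *
import cv2
p,Rm=cur();Rb=rot(35);rt(Rm,Rb)
t=grasp((.5768,-.0442),35,foot=.0034+.008);tr(p,Rm,t)
cv2.imwrite('pics/s2.png',imaging.grab_frame('side')[100:400,180:480])
E
```

```text
clock: 7.32
tcp_pos: [0.417, 0.1568, 0.1972]
orientation: [-179.9, -35.1, 34.7]
force: [-0.2, 0.1, -3.4]
grip_width: 0.723
gripper_force: 45.3
clock: 8.57
tcp_pos: [0.5871, -0.0341, 0.164]
orientation: [-179.9, -35.0, 35.0]
force: [-0.1, -0.2, -3.4]
grip_width: 0.722
gripper_force: 45.5
 rot [-0.09 -0.04  0.01] n>= 1.0
 trans [-0.0505  0.0024  0.0722] n>= 2.0
```

View pics/s2.png

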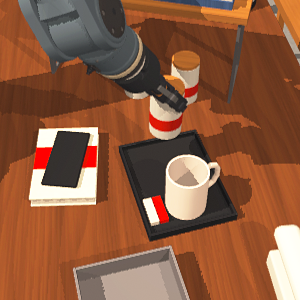

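Tin is held upright at about (166,118) in the crop, over the tray's free half and clear of the mug. Lowering.

Scaled: 0.0172 m is 0.2752, 0.0006 m is 0.0096.

```bash
echo '[[[-0.16,0.0096,0.2272],[0,0,0]],[[-0.192,0.0096,0.2752],[0,0,0]],[[-0.192,0.0096,0.2752],[0,0,0]],[[-0.128,0.0096,0.184],[0,0,0]],[[-0.064,0,0.096],[0,0,0]],[[-0.032,0,0.048],[0,0,0]],[[-0.016,0,0.0224],[0,0,0]],[[0,0,0],[0,0,0]],[[0,0,0],[0,0,0]]]' > m.json && python3 steer.py m.json; python3 w.py 5
python3 -c "
from h import *
p,Rm=cur();tr(p,Rm,grasp((.5768,-.0442),35,foot=.0034+.008))"
```

```text
clock: 9.75
tcp_pos: [0.5897, -0.0368, 0.0785]
orientation: [-180.0, -35.1, 35.0]
force: [0.1, -0.7, -3.3]
grip_width: 0.724
gripper_force: 45.5
fz [-3.59 -2.66 -4.   -2.09 -3.32]
mean [ 0.151 -0.3   -3.134] [0.55 0.38 0.68] M [-0.51   0.699 -0.004] [0.032 0.026 0.031]
 trans [-0.0017 -0.0012  0.0016] n>= 1.0
```

Scaled: 0.0008 m is 0.0128, -0.0006 m is -0.0096.

```bash
echo '[[[-0.0096,0,0.0128],[0,0,0]],[[-0.0096,0,0.0128],[0,0,0]],[[0,0,0],[0,0,0]],[[0,0,0],[0,0,0]]]' > m.json && python3 steer.py m.json; python3 w.py 3;echo '[[[-0.0096,0,0.0128],[0,0,0]],[[0,0,0],[0,0,0]],[[0,0,0],[0,0,0]]]' > m.json && python3 steer.py m.json; python3 w.py 3
```

```text
clock: 10.5
tcp_pos: [0.5895, -0.0367, 0.0761]
orientation: [-179.9, -35.0, 35.0]
force: [0.1, 0.2, -2.4]
grip_width: 0.728
gripper_force: 45.5
fz [-1.66 -2.91 -2.93]
mean [-0.092  0.108 -2.498] [0.36 0.45 0.59] M [-0.445  0.646  0.015] [0.01  0.005 0.022]
clock: 11.02
tcp_pos: [0.5899, -0.0364, 0.076]
orientation: [-180.0, -35.1, 35.0]
force: [-3.4, 1.6, 6.0]
grip_width: 0.727
gripper_force: 46.1
fz [6.43 6.23 5.29]
mean [-2.993  1.02   5.982] [0.28 0.56 0.5 ] M [0.233 0.527 0.266] [0.028 0.031 0.024]
```

Scaled: -0.04 m is -0.64, -0.035 m is -0.56.

```bash
echo '[[[0,0,0],[0,0,0]],[[0,0,0],[0,0,0]],[[0,0,0],[0,0,0]],[[0,0,-0.24],[0,0,0]],[[0,0,-0.56],[0,0,0]],[[0,0,-0.64],[0,0,0]],[[0,0,-0.64],[0,0,0]]]' > m.json && python3 steer.py m.json 0.95
python3 - <<'E'
from h import *
import cv2
cv2.imwrite('pics/s3.png',imaging.grab_frame('side')[100:400,180:480])
p,Rm=cur();Rg=rot(YAW);rt(Rm,Rg);t=grasp(TIN[1],YAW,back=.12);tr(p,Rg,t)
E
```

```text
clock: 12.05
tcp_pos: [0.5277, -0.0799, 0.1824]
orientation: [-179.9, -35.0, 35.0]
force: [0.7, -0.6, 0.5]
grip_width: 0.953
gripper_force: 0.0
 rot [ 19.8   -0.12 -27.88] n>= 4.0
 trans [ 0.1497 -0.0802  0.1338] n>= 4.0
```

View pics/s3.png

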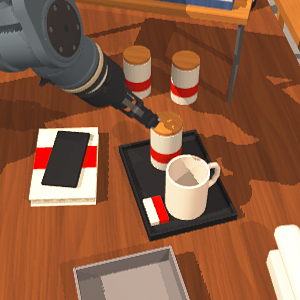

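Tin stands upright on the tray at about (166,145), with the mug undisturbed. On to the middle tin.

Scaled: -6.97 degrees / 60 = -0.1162.

```bash
echo '[[[0,0,0],[0.0825,0,-0.1162]],[[0,0,0],[0.0825,0,-0.1162]],[[0,0,0],[0.0825,0,-0.1162]],[[0,0,0],[0.0825,0,-0.1162]]]' > m.json && python3 steer.py m.json 1.0
echo '[[[0.48,-0.256,0.4272],[0,0,0]],[[0.48,-0.256,0.4272],[0,0,0]],[[0.48,-0.256,0.4272],[0,0,0]],[[0.48,-0.256,0.4272],[0,0,0]],[[0.48,-0.256,0.4272],[0,0,0]],[[0,0,0],[0,0,0]]]' > m.json && python3 steer.py m.json
python3 w.py 8
python3 -c "
from h import *
p,Rm=cur();rt(Rm,rot(YAW));tr(p,Rm,grasp(TIN[1],YAW,foot=.002))
import cv2
a,t=imaging.grab_frame('wrist'),imaging.grab_frame('top')
cv2.imwrite('pics/w2.png',cv2.hconcat([a[100:400,150:550],cv2.resize(t[150:300,230:430],None,fx=2,fy=2)]))"
```

```text
clock: 12.6
tcp_pos: [0.5285, -0.08, 0.1814]
orientation: [-179.7, -35.1, 69.3]
force: [-0.3, -0.8, -0.9]
grip_width: 0.999
gripper_force: 0.0
clock: 13.35
tcp_pos: [0.5232, 0.1378, 0.1586]
orientation: [-179.7, -35.1, 69.2]
force: [0.0, -0.8, 0.1]
grip_width: 1.002
gripper_force: 0.0
fz [ 0.1  -0.43 -0.28 -0.21  1.05  0.24 -0.28  0.67]
mean [ 0.364 -0.125  0.108] [0.32 0.43 0.49] M [-0.502  0.165  0.006] [0.023 0.028 0.022]
 rot [-0.16 -0.13 -0.19] n>= 1.0
 trans [ 0.0022 -0.0003  0.1145] n>= 2.0
```

View pics/w2.png

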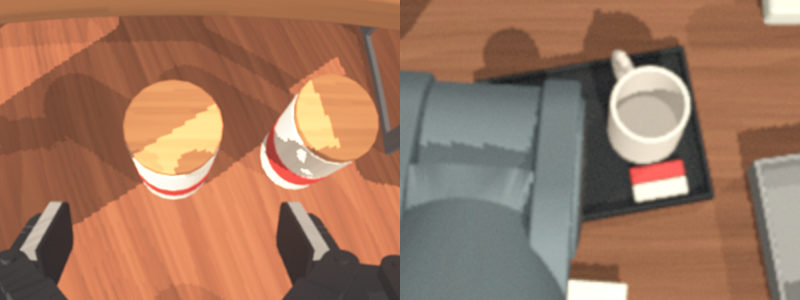

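The lid is at crop column 173 and the pads' midpoint at 176, so it is centred. Bias is about 0 N. Going in.

Scaled: 0.03 m is 0.48, 0.0005 m is 0.008.

```bash
echo '[[[0.008,0,0.48],[0,0,0]],[[0.008,0,0.48],[0,0,0]],[[0.008,0,0.48],[0,0,0]],[[0.008,0,0.392],[0,0,0]],[[0,0,0],[0,0,0]]]' > m.json && python3 steer.py m.json
echo '[[[0,0,0],[0,0,0]],[[0,0,0],[0,0,0]],[[0,0,0],[0,0,0]],[[0,0,0],[0,0,0]],[[0,0,0],[0,0,0]],[[0,0,0],[0,0,0]]]' > m.json && python3 steer.py m.json 0.5 40
echo '[[[0,0,-0.16],[0,0,0]],[[0,0,-0.16],[0,0,0]],[[0,0,0],[0,0,0]],[[0,0,0],[0,0,0]],[[0,0,0],[0,0,0]],[[0,0,0],[0,0,0]]]' > m.json && python3 steer.py m.json
python3 w.py 16
```

```text
clock: 14.48
tcp_pos: [0.5469, 0.1989, 0.0651]
orientation: [-179.5, -35.1, 69.0]
force: [-0.6, -0.2, 0.3]
grip_width: 0.997
gripper_force: 0.0
clock: 15.22
tcp_pos: [0.5484, 0.1985, 0.0676]
orientation: [-179.8, -35.2, 69.1]
force: [-2.4, -0.8, 8.0]
grip_width: 0.723
gripper_force: 44.3
clock: 15.98
tcp_pos: [0.5437, 0.1879, 0.0825]
orientation: [-179.7, -35.1, 69.0]
force: [-0.5, -0.3, -2.4]
grip_width: 0.724
gripper_force: 44.2
fz [-1.17 -1.22 -2.47 -1.56 -1.76 -1.54 -1.32 -1.38 -1.5  -1.92 -0.91 -2.66
 -1.3  -1.29 -1.88 -1.93]
mean [ 0.122  0.077 -1.613] [0.58 0.44 0.46] M [-0.65   0.247  0.002] [0.025 0.036 0.029]
```

About 1.6 N, so tin 2 is empty and goes to the basket. That makes tin 3 the full one, and it stays in place.

Scaled: -0.04 m is -0.64, -0.035 m is -0.56.

```bash
echo '[[[0,0,-0.32],[0,0,0]],[[0,0,-0.56],[0,0,0]],[[0,0,-0.64],[0,0,0]],[[0,0,-0.64],[0,0,0]],[[0,0,-0.4],[0,0,0]]]' > m.json && python3 steer.py m.json
python3 - <<'E'
from h import *
p,Rm=cur();Rb=rot(0);rt(Rm,Rb)
t=grasp((.4796,-.3337),0,foot=.0034+.005+.12);tr(p,Rb,p+[0,0,.02],'up');tr(p+[0,0,.02],Rb,t);tr(t,Rb,t-[0,0,.12],'down')
E
```

```text
clock: 17.4
tcp_pos: [0.5119, 0.1006, 0.2154]
orientation: [-179.8, -35.2, 69.1]
force: [0.9, -0.8, -1.6]
grip_width: 0.728
gripper_force: 44.4
 rot [-39.85  -0.06  56.55] n>= 7.0
up trans [ 0.0115  0.     -0.0164] n>= 1.0
 trans [-0.0391  0.4343  0.0245] n>= 8.0
down trans [-0.0688  0.      0.0983] n>= 2.0
```

Scaled: 8.08 degrees / 60 = 0.1347.

```bash
echo '[[[0,0,0],[-0.0948,0,0.1347]],[[0,0,0],[-0.0948,0,0.1347]],[[0,0,0],[-0.0948,0,0.1347]],[[0,0,0],[-0.0948,0,0.1347]],[[0,0,0],[-0.0948,0,0.1347]],[[0,0,0],[-0.0948,0,0.1347]],[[0,0,0],[-0.0948,0,0.1347]]]' > m.json && python3 steer.py m.json
echo '[[[-0.016,0.32,0],[0,0,0]],[[-0.048,0.64,0.016],[0,0,0]],[[-0.048,0.8,0.016],[0,0,0]],[[-0.048,0.88,0.016],[0,0,0]],[[-0.048,0.88,0.016],[0,0,0]],[[-0.048,0.88,0.016],[0,0,0]],[[-0.048,0.88,0.016],[0,0,0]],[[-0.048,0.8,0.016],[0,0,0]],[[-0.048,0.56,0.016],[0,0,0]],[[-0.032,0.32,0],[0,0,0]]]' > m.json && python3 steer.py m.json
echo '[[[0,0,0],[0,0,0]],[[0,0,0],[0,0,0]]]' > m.json && python3 steer.py m.json
python3 - <<'E'
from h import *
import cv2
p,Rm=cur();rt(Rm,rot(0));tr(p,Rm,grasp((.4796,-.3337),0,foot=.0034+.005))
cv2.imwrite('pics/s4.png',cv2.hconcat([imaging.grab_frame('side')[180:480,140:540],imaging.grab_frame('top')[130:430,200:600]]))
E
```

```text
clock: 18.27
tcp_pos: [0.5167, 0.0465, 0.2139]
orientation: [179.9, -35.0, 5.3]
force: [1.0, -0.9, -1.0]
grip_width: 0.724
gripper_force: 44.7
clock: 19.52
tcp_pos: [0.5361, -0.3932, 0.1909]
orientation: [-179.9, -34.9, 4.7]
force: [0.4, 1.1, -2.1]
grip_width: 0.727
gripper_force: 44.7
clock: 19.77
tcp_pos: [0.5363, -0.3903, 0.1913]
orientation: [-179.9, -34.9, 4.8]
force: [-0.3, 0.3, -1.1]
grip_width: 0.721
gripper_force: 44.7
 rot [-2.86  0.1   3.95] n>= 1.0
 trans [-0.0985 -0.0598  0.0758] n>= 3.0
```

View pics/s4.png

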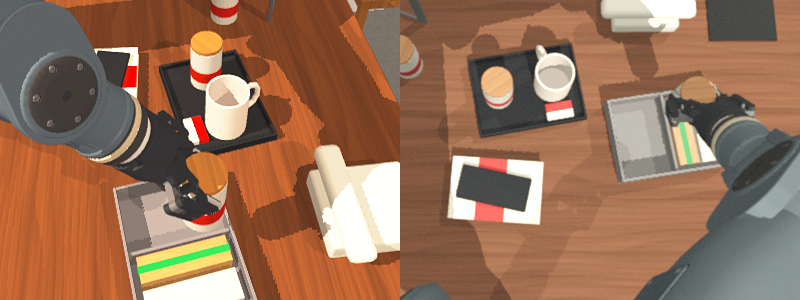

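The arm drifted during the clipped turn and the tin is off to the far side. The tray tin's lid is at about (297,211) in the full top frame. I'll correct the hover first.

```bash
python3 - <<'E'
from h import *
print('traytin',pix('top',297,211,.116))
p,Rm=cur();t=grasp((.4796,-.3337),4.8,foot=.0034+.005)
tr(p,Rm,t+[0,0,.11],'above');tr(t+[0,0,.11],Rm,t,'down');print(sensors.observe()['joints'].round(1))
E
```

```text
traytin [ 0.57914698 -0.04138543  0.116     ]
above trans [-0.0358 -0.0611 -0.0143] n>= 2.0
down trans [-0.063   0.0001  0.0902] n>= 2.0
[-48.3  13.7 -16.9  36.8  27.3 132.4]
```

Scaled: -0.0155 m is -0.248, -0.015 m is -0.24.

```bash
echo '[[[-0.144,-0.24,-0.0576],[0,0,0]],[[-0.144,-0.248,-0.0576],[0,0,0]],[[-0.144,-0.248,-0.0576],[0,0,0]],[[-0.144,-0.24,-0.056],[0,0,0]],[[0,0,0],[0,0,0]]]' > m.json && python3 steer.py m.json
python3 -c "
from h import *
p,Rm=cur();tr(p,Rm,grasp((.4796,-.3337),4.8,foot=.0034+.005))"
```

```text
clock: 20.5
tcp_pos: [0.4932, -0.3323, 0.1828]
orientation: [-180.0, -34.9, 4.9]
force: [-0.1, -0.9, -1.1]
grip_width: 0.72
gripper_force: 44.7
 trans [-0.0624  0.0004  0.0905] n>= 2.0
```

Scaled: 0.018 m is 0.288, 0.0145 m is 0.232.

```bash
echo '[[[-0.16,0,0.232],[0,0,0]],[[-0.2,0,0.288],[0,0,0]],[[-0.2,0,0.288],[0,0,0]],[[-0.2,0,0.288],[0,0,0]],[[-0.112,0,0.16],[0,0,0]],[[-0.064,0,0.096],[0,0,0]],[[-0.032,0,0.048],[0,0,0]],[[-0.008,0,0.016],[0,0,0]],[[0,0,0],[0,0,0]],[[0,0,0],[0,0,0]]]' > m.json && python3 steer.py m.json
python3 -c "
from h import *
p,Rm=cur();tr(p,Rm,grasp((.4796,-.3337),4.8,foot=.0034+.005))"
echo '[[[-0.0096,0,0.0128],[0,0,0]],[[0,0,0],[0,0,0]],[[0,0,0],[0,0,0]]]' > m.json && python3 steer.py m.json; python3 w.py 3;echo '[[[-0.0096,0,0.0128],[0,0,0]],[[0,0,0],[0,0,0]],[[0,0,0],[0,0,0]]]' > m.json && python3 steer.py m.json; python3 w.py 3
```

```text
clock: 21.75
tcp_pos: [0.4945, -0.334, 0.0755]
orientation: [180.0, -35.0, 4.8]
force: [0.2, 0.2, -1.4]
grip_width: 0.721
gripper_force: 44.7
 trans [-0.0019 -0.0016  0.0018] n>= 1.0
clock: 22.12
tcp_pos: [0.4943, -0.3338, 0.0741]
orientation: [-180.0, -34.9, 4.8]
force: [0.7, 1.0, -1.3]
grip_width: 0.726
gripper_force: 44.7
fz [-1.72 -0.87 -3.14]
mean [-0.333  0.149 -1.908] [0.26 0.59 0.94] M [-0.052  0.7   -0.007] [0.037 0.004 0.024]
clock: 22.65
tcp_pos: [0.4943, -0.3338, 0.0731]
orientation: [-180.0, -34.9, 4.8]
force: [-0.5, 0.0, -1.4]
grip_width: 0.73
gripper_force: 44.7
fz [-1.42 -1.38 -1.74]
mean [ 0.5    0.237 -1.511] [0.26 0.74 0.16] M [-0.079  0.71  -0.028] [0.017 0.023 0.037]
```

```bash
for i in 1; do echo '[[[-0.0096,0,0.0128],[0,0,0]],[[0,0,0],[0,0,0]],[[0,0,0],[0,0,0]]]' > m.json && python3 steer.py m.json; done; python3 w.py 3
```

```text
clock: 23.18
tcp_pos: [0.4945, -0.3339, 0.0726]
orientation: [-180.0, -35.0, 4.8]
force: [-2.2, 2.1, 5.6]
grip_width: 0.726
gripper_force: 45.3
fz [5.78 5.3  4.98]
mean [-2.529  1.397  5.355] [0.2  0.47 0.33] M [0.317 0.322 0.207] [0.019 0.007 0.011]
```

Contact. Releasing and backing off, then a final check.

Scaled: -0.04 m is -0.64, -0.035 m is -0.56.

```bash
echo '[[[0,0,0],[0,0,0]],[[0,0,0],[0,0,0]],[[0,0,0],[0,0,0]],[[0,0,-0.24],[0,0,0]],[[0,0,-0.56],[0,0,0]],[[0,0,-0.64],[0,0,0]],[[0,0,-0.64],[0,0,0]],[[0,0,0],[0,0,0]],[[0,0,0],[0,0,0]]]' > m.json && python3 steer.py m.json 0.97
python3 - <<'E'
from h import *
import cv2
cv2.imwrite('pics/s5.png',cv2.hconcat([imaging.grab_frame('side')[100:480,180:580],imaging.grab_frame('top')[100:480,140:540]]))
E
```

```text
clock: 24.45
tcp_pos: [0.4201, -0.3401, 0.1782]
orientation: [-180.0, -34.9, 4.8]
force: [-0.1, -0.9, -0.4]
grip_width: 0.972
gripper_force: 0.0
```

View pics/s5.png

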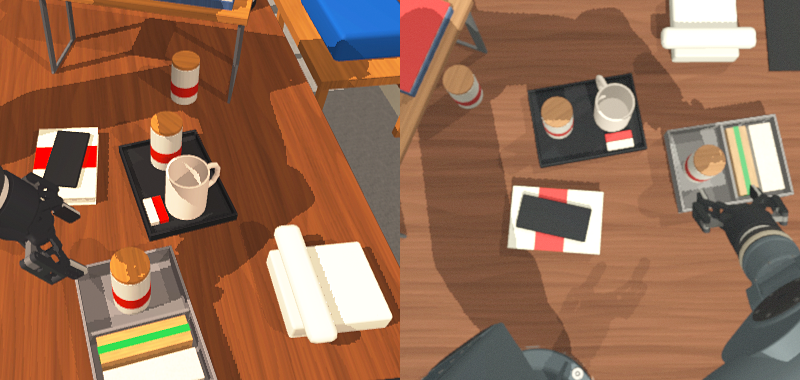

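Both delivered tins stand upright, and the full one, the mug, the book and the phone are in place. The basket tin's lid is at about (448,258) in the top frame.

```bash
python3 - <<'E'
from h import *
p=pix('top',448,258,.113);d=p-[.4796,-.3337,.113];print(p,d)
if np.linalg.norm(d)<.025: print(bot.job_done())
E
```

```text
[ 0.48548944 -0.33126177  0.113     ] [ 5.88943542e-03  2.43823085e-03 -1.38777878e-17]
the job is handed in; nothing more can be done
None
```

I've handed the job in, with no verdict shown: the part-used tin (2.8 N felt) is on the tray, the empty one (1.6 N) is in the basket, and the third, full by elimination and never lifted, is still in its place under the shelf.

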